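# Make up two beading kits in their pocketed trays

## Robot

A 6-joint arm with a two-finger parallel gripper is mounted at the origin on a cart in front of the work surface, level with it; the furniture and walls round the work are solid. World frame = base frame: x ahead of the robot, y to its left, z up, the work surface at z = 0. Lengths are in m, angles in degrees, forces in N, time in s.
With the tool pointing down it reaches from about 0.375 to 0.9 m from the base axis. Payload 3.1 kg.
Tool frame: the origin (TCP) lies on the centre line of the jaws, within the pads' length; the fingertips stand finger_overhang ahead of it and the grasp point (between the pads) lies 5 mm behind it (finger_overhang is the distance from the TCP to the fingertips, in m); z points along the fingers, y is the line along which they close (so a half turn about z gives the same grasp; the last joint's range is limited). The gripper opens to 87 mm and grips with 3 to 60 N. Pads are 19 mm wide; open, the fingers measure 117 mm over their backs; the gripper's body (75 mm by 190 mm) begins 51 mm behind the grasp point.
Start: joints at [-77.664, 30.224, 82.088, -0, 67.689, -10.227], TCP at [0.24, -0.577, 0.237] pointing down, gripper open.
Joint ranges: [-176.69, 176.69], [-43.24, 126.21], [12.49, 139.97], [-82, 262], [0, 151.66], [-163.58, 163.58]. Speed limits (degrees/s): [159.86, 159.86, 180, 180, 180, 180].

## Interface

Orientations are given as a 3x3 rotation matrix whose columns are the frame's x, y, z axes.
In Python, from rig import read_state, capture, calibration, hand_in, finger_overhang gives the robot as it stands.
- The arm moves only by the tool send_rows, never from a script. Its argument "plan" is a list of rows, each a list of 5 numbers: the closure in counts, from 0 (fully open) to 255 (shut), then the shift along the tool's x, y, z in m, then the turn about the tool's z in rad. A call has 1 to 20 rows; each row shifts and turns the commanded pose from where the row before left it, along the tool's axes as they then stand; what a row does not reach is not made up. A row lasts 1/12 s, in which the tool goes at most 41.7 mm and 7.16 degrees, less where a joint would pass 70% of its speed; a pose out of reach is approached as far as the arm can. A call is refused whole if a number of a shift passes 0.0417 or a number of a turn 0.125, either way. A call with a gripper value outside its range is refused whole. The fingers move at their own pace and stop on an object; the grip force is fixed at half the most. Time passes only in rows, so rows that do not move let the fingers close. It gives the time, the measured TCP pose, the force, the opening and the grip force at its end, in the units of the state.
- read_state(): the state, without advancing time (a new reading comes with each control period).
- capture(name): name is "scene" or "top" or "wrist"; returns (picture, depth): 480x640x3 uint8, blue, green, red; 480x640 float32, m along the optical axis (not along the pixel's ray), 0 where there is no reading.
- calibration(name): a dict with "fx", "fy", "cx", "cy" (pixels), "dist_coeffs" ([k1, k2, p1, p2, k3] as OpenCV has them; the pictures are not rectified), "xyz" and "rotation" of the camera in the world. Camera axes: x right, y down, z forward; pixel columns grow to the right and rows downward; lengths in m; the calibration is good to about 2 mm. A picture is of the moment at which its call begins: read the wrist's pose just before it. calibration takes no time and is no camera call; for the wrist camera it gives the pose at the moment of the call.
- hand_in(): hands the job in; it is judged then, once.
The state is a dict: "time_s": time; "joint_positions": joint angles; "qvel": joint speeds; "tau": joint torques, N m; "position": TCP position; "tcp_rot": TCP orientation; "force": force on the tool from outside, world axes, zero at the start; "moment": the same for the moment, N m; "opening": opening from 0.0 (shut) to 1.0 (fully open); "grasp_force": force on a finger pad.
Only numpy, scipy, OpenCV 4.12 (cv2) and the standard library are available. Lean on these libraries where they do the work, as an engineer would, in place of code of your own. Each camera call takes 0.05 s, during which the arm holds its last target. There are 200 camera calls.

## Task

Make up the two beading kits from the stock on the table. The light wood tray gets the blue spool, the clear-lidded box of silver findings and the wax jar; the green tray gets the black spool and the clear-lidded box of gold findings, and its jar pocket stays empty. Seat each thing upright and flat in its own pocket - spool in the end round pocket with the black pad, jar in the middle round one, box in the square one - and leave the box of brown findings and the bracelet where they lie.

Things in the scene. Friction and masses are not known exactly. Their poses are not given: they have to be found in the camera images.
- tray_wood: Light wood kit tray, a fixed flat board 96 (x) x 230 (y) x 14 mm. Origin: centre of its underside; z up. Three empty pockets 5 mm deep (floor at z = 9 mm, rim at 14) in a row at x = 0: round, 67 mm wide, black rubber pad, at y = +68 mm (for a spool); round, 67 mm wide, bare floor, at y = -4 mm (for a jar); square, 57 x 57 mm, grey felt floor, at y = -72 mm (for a small box).
- tray_green: Green painted kit tray, a fixed flat board 96 (x) x 230 (y) x 14 mm. Origin: centre of its underside; z up. Three empty pockets 5 mm deep (floor at z = 9 mm, rim at 14) in a row at x = 0: round, 67 mm wide, black rubber pad, at y = +68 mm (for a spool); round, 67 mm wide, bare floor, at y = -4 mm (for a jar); square, 57 x 57 mm, grey felt floor, at y = -72 mm (for a small box).
- blue_spool_mid (a point): Spool of blue elastic thread, standing upright, 51 mm in diameter, 60 mm tall. This point is its centre, 30 mm above its underside; z is its axis, up. About 40 g; grip across the diameter. Its top flange is many-coloured.
- black_spool_mid (a point): Spool of black elastic thread, standing upright, 51 mm in diameter, 60 mm tall. This point is its centre, 30 mm above its underside; z is its axis, up. About 40 g; grip across the diameter. Its top flange is plain white.
- silver_case_mid (a point): Small flat box, clear lid with white edges, silver-grey base: silver findings showing through it, 40 x 40 x 16 mm, shut (the lid is fixed), lying flat. This point is its centre, 8 mm above its underside; z up, x and y square to its sides; grip across either pair. About 30 g.
- gold_case_mid (a point): Small flat box, clear lid with white edges, yellow-gold base: gold findings showing through it, 40 x 40 x 16 mm, shut (the lid is fixed), lying flat. This point is its centre, 8 mm above its underside; z up, x and y square to its sides; grip across either pair. About 30 g.
- brown_case_mid (a point): Small flat box, clear lid with white edges, dark brown base: brown findings showing through it, 40 x 40 x 16 mm, shut (the lid is fixed), lying flat. This point is its centre, 8 mm above its underside; z up, x and y square to its sides; grip across either pair. Not needed in either kit: leave it alone.
- wax_jar_mid (a point): Low round jar of white bead wax without a lid, clear walls, 52 mm in outer diameter, 24 mm tall (the white wax inside is 45 mm across). This point is its centre, 12 mm above its underside; z up. About 50 g; grip across the outside diameter.
- bracelet_mid (a point): Finished bracelet of round stone beads lying flat, a ring 66 mm across and 8 mm high. This point is the middle of the ring, 4 mm above the table. Not needed: leave it alone.
Things that resemble listed ones, but are neither listed nor needed, are in the scene too. What is shaped like the part that bears wax_jar_mid but purple is not meant.

How it is judged (in metres and radians):
At the end, for the whole second after the job is handed in: Blue spool, wax jar and silver box in the wood tray, black spool and gold box in the green one, each centre within 12 mm of its own pocket's (tray x, y), on the floor (within 2.5 mm), tilt under 0.08 rad, at rest. Brown box and bracelet within 25 mm of their starts (x of blue_spool_mid in the frame of tray_wood between -0.012 and 0.012 m and y of blue_spool_mid in the frame of tray_wood between 0.056 and 0.08 m and z of blue_spool_mid in the frame of tray_wood between 0.0365 and 0.0415 m and angle between each of blue_spool_mid, silver_case_mid, wax_jar_mid, black_spool_mid, gold_case_mid's own z axis and vertical below 0.08 rad and linear speed of each of blue_spool, silver_case, wax_jar, black_spool, gold_case below 0.02 m/s and x of silver_case_mid in the frame of tray_wood between -0.012 and 0.012 m and y of silver_case_mid in the frame of tray_wood between -0.084 and -0.06 m and z of silver_case_mid in the frame of tray_wood between 0.0145 and 0.0195 m and x of wax_jar_mid in the frame of tray_wood between -0.012 and 0.012 m and y of wax_jar_mid in the frame of tray_wood between -0.016 and 0.008 m and z of wax_jar_mid in the frame of tray_wood between 0.0185 and 0.0235 m and x of black_spool_mid in the frame of tray_green between -0.012 and 0.012 m and y of black_spool_mid in the frame of tray_green between 0.056 and 0.08 m and z of black_spool_mid in the frame of tray_green between 0.0365 and 0.0415 m and x of gold_case_mid in the frame of tray_green between -0.012 and 0.012 m and y of gold_case_mid in the frame of tray_green between -0.084 and -0.06 m and z of gold_case_mid in the frame of tray_green between 0.0145 and 0.0195 m and distance of each of brown_case_mid, bracelet_mid from where it was at the start of the episode below 0.025 m); the robot touches nothing.
It fails at once if the box of brown findings or the bracelet is carried off or knocked away (moved more than 40 mm) (distance of any of brown_case_mid, bracelet_mid from where it was at the start of the episode above 0.04 m).
It also fails if it takes over 122 s, if anything falls off the work surface, if the arm or the gripper's body presses on something with over 40 N, if the wrist force passes 120 N, or if a joint passes its speed limit or range.

## Working session

There is one attempt and no reset: what is moved stays moved. The work goes in short steps, Python scripts to look and compute and a tool call to move; the robot and the scene stay as the last step left them, time stands still between calls to the robot, and variables do not carry over. Pictures are saved under pics/ and viewed, at most 14 in all, crops included, and the job is handed in when it is done.

Besides the shell and the picture viewer there is one more tool, called after "Call:" by a JSON object that holds its "method" and its "body", one argument or row to a line. send_rows: Moves the arm, as the interface text tells. Its arguments: {"type":"object","properties":{"plan":{"type":"array","items":{"type":"array","items":{"type":"number"}}}},"required":["plan"]}

```bash
mkdir -p pics; python3 - <<'E'
from rig import *
import cv2,json
s=read_state(); print({k:(s[k]) for k in('time_s','position','tcp_rot','opening','force')}, finger_overhang if not callable(finger_overhang) else finger_overhang())
for n in('top','scene'):
    im,d=capture(n); c=calibration(n); print(n,c)
    cv2.imwrite(f'pics/{n}0.png',im)
    import numpy as np; np.save(f'pics/{n}0.npy',d)
E
```

```text
{'time_s': 0.0, 'position': array([ 0.23969578, -0.57645175,  0.23557443]), 'tcp_rot': array([[ 9.23438012e-01,  3.83747322e-01, -4.80397042e-04],
       [ 3.83747451e-01, -9.23435694e-01,  2.10068542e-03],
       [ 3.62516627e-04, -2.12420391e-03, -9.99997678e-01]]), 'opening': 0.9951451663870025, 'force': array([-0.16198069,  0.08812007, -0.02348656])} 0.014
top {'fx': 496.4127825827971, 'fy': 496.4127825827971, 'cx': 317.4655173557675, 'cy': 241.9443579288756, 'dist_coeffs': array([-0.100114,  0.      ,  0.      ,  0.      ,  0.      ]), 'xyz': array([ 0.32176775, -0.00154743,  1.06062209]), 'rotation': array([[-0.0185008 , -0.97409633,  0.22537537],
       [-0.99981167,  0.01670294, -0.00988146],
       [ 0.00586107, -0.22551574, -0.97422189]])}
scene {'fx': 615.2104416609828, 'fy': 615.2104416609828, 'cx': 311.70003881972457, 'cy': 238.48470388398871, 'dist_coeffs': array([-0.04607245,  0.        ,  0.        ,  0.        ,  0.        ]), 'xyz': array([0.16868659, 0.68594888, 0.94034827]), 'rotation': array([[-0.87024706, -0.38176758,  0.3113255 ],
       [-0.49232231,  0.65222141, -0.57639047],
       [ 0.01699404, -0.6548746 , -0.75554646]])}
```

View pics/top0.png

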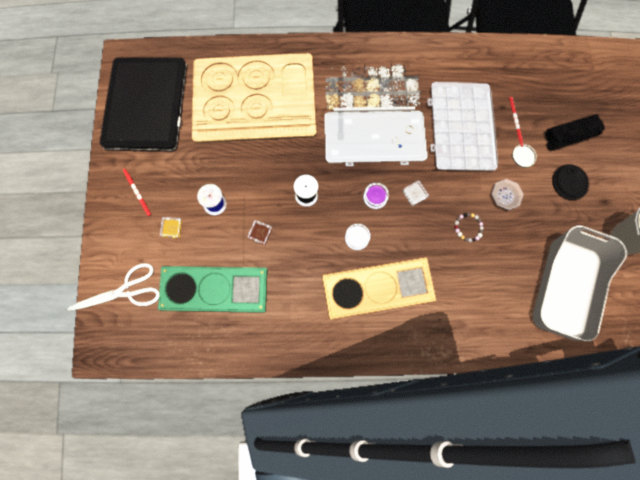

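View pics/scene0.png

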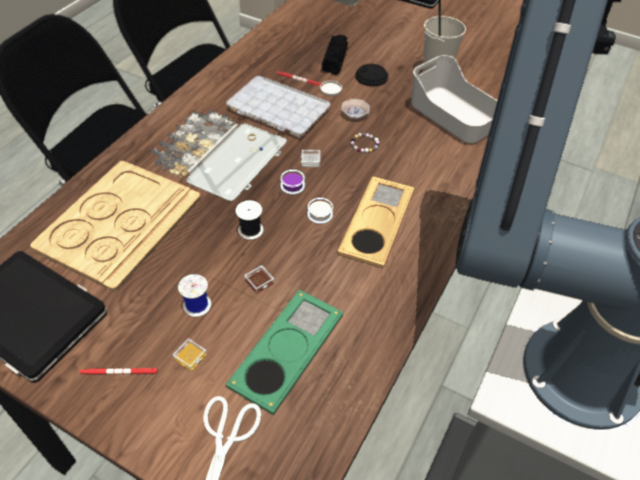

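```bash
cat > h.py <<'E'
import numpy as np, cv2
from rig import *
def proj(c,P):
    R=np.array(c['rotation']).T; t=-R@c['xyz']
    return cv2.projectPoints(np.asarray(P,float).reshape(-1,3),cv2.Rodrigues(R)[0],t,np.array([[c['fx'],0,c['cx']],[0,c['fy'],c['cy']],[0,0,1]]),np.array(c['dist_coeffs']))[0][:,0]
X1,Y1,S=0.75,0.50,0.0005   # ortho: row=(X1-x)/S col=(Y1-y)/S
def ortho(c,im,z,H=1000,W=1600):
    r,q=np.mgrid[0:H,0:W]; P=np.stack([X1-r*S,Y1-q*S,np.full(r.shape,z)],-1)
    uv=proj(c,P).astype(np.float32).reshape(H,W,2)
    return cv2.remap(im,uv[...,0],uv[...,1],cv2.INTER_LINEAR)
def cloud(c,d):
    v,u=np.nonzero(d>0); z=d[v,u]
    n=cv2.undistortPoints(np.stack([u,v],-1).astype(float).reshape(-1,1,2),np.array([[c['fx'],0,c['cx']],[0,c['fy'],c['cy']],[0,0,1]]),np.array(c['dist_coeffs']))[:,0]
    return np.c_[n*z[:,None],z]@np.array(c['rotation']).T+c['xyz'],(v,u)
E
python3 - <<'E'
from h import *
for n in('top','scene'):
    c=calibration(n); im=cv2.imread(f'pics/{n}0.png'); d=np.load(f'pics/{n}0.npy')
    o=ortho(c,im,0.014); cv2.imwrite(f'pics/o_{n}.png',cv2.resize(o,(800,500),interpolation=cv2.INTER_AREA))
    P,(v,u)=cloud(c,d)
    m=(P[:,0]>.3)&(P[:,0]<.72)&(abs(P[:,1])<.5)&(abs(P[:,2])<.1); Q=P[m]
    print(n,'table z',np.percentile(Q[:,2],[5,30,50]))
    for lo,hi in((.05,.07),(.02,.03),(.008,.02)):
        g=np.zeros((400,500),np.uint8); k=Q[(Q[:,2]>lo)&(Q[:,2]<hi)]
        g[((.72-k[:,0])/.002).astype(int).clip(0,399),((.5-k[:,1])/.002).astype(int).clip(0,499)]=255
        g=cv2.morphologyEx(g,cv2.MORPH_CLOSE,np.ones((3,3)))
        for ct in cv2.findContours(g,0,2)[0]:
            if cv2.contourArea(ct)>60:
                (a,b),(w,h),t=cv2.minAreaRect(ct); print(lo,'x %.3f y %.3f w %.0f h %.0f ang %.0f'%(.72-b*.002,.5-a*.002,w*2,h*2,t))
    hsv=cv2.cvtColor(o,cv2.COLOR_BGR2HSV)
    m=cv2.inRange(hsv,(65,90,40),(90,255,255))
    ct=max(cv2.findContours(cv2.morphologyEx(m,cv2.MORPH_OPEN,np.ones((9,9))),0,2)[0],key=cv2.contourArea)
    (a,b),wh,t=cv2.minAreaRect(ct); print('green',X1-b*S,Y1-a*S,wh,t)
E
```

```text
top table z [-0.0033282  -0.00090102  0.00033642]
0.05 x 0.659 y 0.218 w 50 h 48 ang 90
0.05 x 0.677 y 0.013 w 46 h 50 ang 90
0.02 x 0.577 y -0.097 w 50 h 50 ang 90
0.008 x 0.469 y 0.250 w 299 h 98 ang 2
0.008 x 0.463 y -0.139 w 97 h 230 ang 81
0.008 x 0.578 y -0.098 w 44 h 45 ang 21
0.008 x 0.590 y 0.115 w 42 h 41 ang 24
0.008 x 0.604 y 0.311 w 41 h 41 ang 4
0.008 x 0.667 y -0.142 w 44 h 47 ang 6
0.008 x 0.675 y -0.231 w 42 h 41 ang 60
0.008 x 0.667 y -0.439 w 68 h 67 ang 23
green 0.465738525390625 0.21318963623046877 (452.74981689453125, 184.9507293701172) 1.6683374643325806
scene table z [-2.26528052e-03 -5.03006516e-05  1.10228979e-03]
0.05 x 0.421 y -0.479 w 130 h 38 ang 90
0.05 x 0.660 y 0.218 w 48 h 51 ang 45
0.05 x 0.677 y 0.014 w 49 h 52 ang 49
0.02 x 0.418 y -0.481 w 116 h 34 ang 90
0.008 x 0.420 y -0.483 w 116 h 30 ang 90
0.008 x 0.469 y 0.257 w 314 h 99 ang 2
0.008 x 0.500 y 0.388 w 36 h 82 ang 66
0.008 x 0.463 y -0.138 w 98 h 237 ang 81
0.008 x 0.576 y -0.095 w 46 h 46 ang 27
0.008 x 0.590 y 0.116 w 42 h 45 ang 23
0.008 x 0.604 y 0.312 w 42 h 43 ang 4
0.008 x 0.670 y -0.141 w 44 h 49 ang 45
0.008 x 0.675 y -0.230 w 39 h 45 ang 61
0.008 x 0.671 y -0.449 w 67 h 54 ang 62
0.008 x 0.678 y 0.391 w 102 h 11 ang 59
green 0.4650451354980469 0.21767120361328124 (456.3916931152344, 186.55654907226562) 1.7740808725357056
```

View pics/o_top.png

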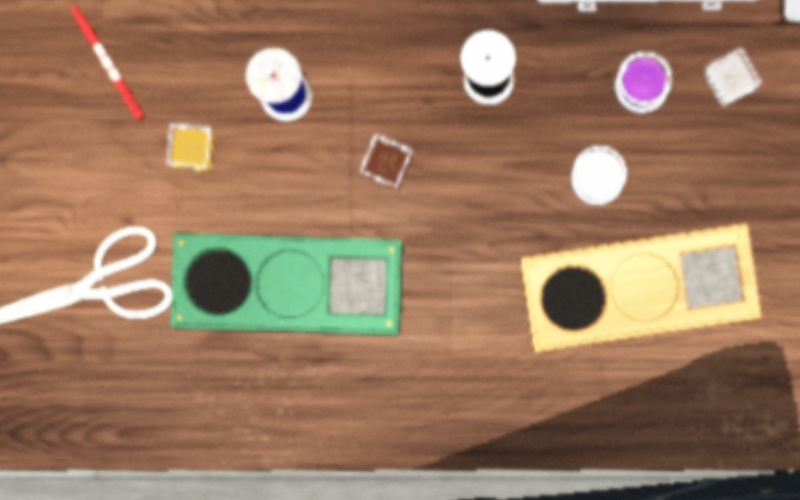

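View pics/o_scene.png

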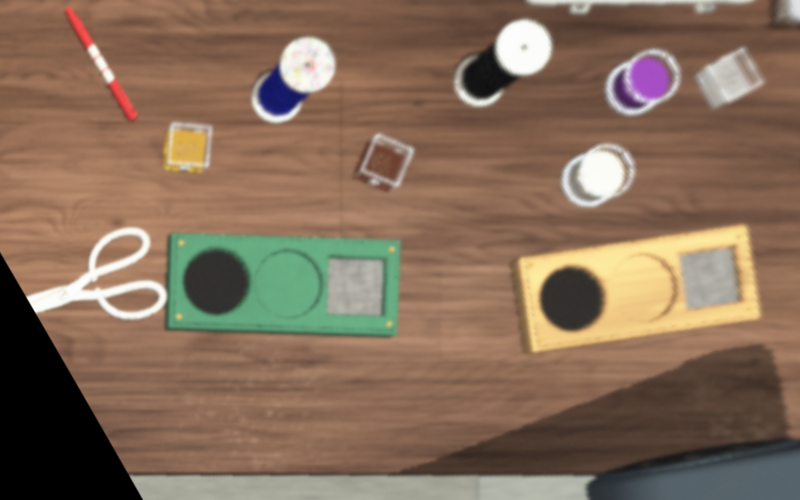

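Call:
{"method": "send_rows", "body": {
  "plan": [
    [0,0,0,0,-0.1176],
    [0,0,0,0,-0.1176],
    [0,0,0,0,-0.1176],
    [0,0,0,0,-0.1176],
    [0,0,0,0,-0.1176],
    [0,0,0,0,-0.1176],
    [0,0,0,0,-0.1176],
    [0,0,0,0,-0.1176],
    [0,0,0,0,-0.1176],
    [0,0,0,0,-0.1176],
    [0,0.025,0.03,0,0],
    [0,0.025,0.03,0,0],
    [0,0.025,0.03,0,0],
    [0,0.025,0.03,0,0],
    [0,0.025,0.03,0,0],
    [0,0.025,0.03,0,0],
    [0,0.025,0.03,0,0],
    [0,0.025,0.03,0,0],
    [0,0.025,0.03,0,0],
    [0,0.025,0.03,0,0]
  ]
}}

```text
time_s: 1.77
position: [0.5411, -0.3257, 0.2361]
tcp_rot: [[0.001, 1.0, -0.001], [1.0, -0.001, 0.001], [0.001, -0.001, -1.0]]
force: [-0.9, -0.4, -0.1]
opening: 1.006
grasp_force: 0.0
```

Call:
{"method": "send_rows", "body": {
  "plan": [
    [0,0.019,0.0268,0,0],
    [0,0.019,0.0268,0,0],
    [0,0.019,0.0268,0,0],
    [0,0.019,0.0268,0,0],
    [0,0.019,0.0268,0,0],
    [0,0,0,0,-0.114],
    [0,0,0,0,-0.114],
    [0,0,0,0,-0.114],
    [0,0,0,0,-0.114],
    [0,0,0,0,-0.114],
    [0,0,0,0,0],
    [0,0,0,0,0]
  ]
}}

```text
time_s: 2.77
position: [0.6739, -0.2324, 0.2359]
tcp_rot: [[-0.536, 0.844, -0.001], [0.844, 0.536, 0.001], [0.001, -0.001, -1.0]]
force: [-0.0, -0.0, -0.4]
opening: 1.001
grasp_force: 0.0
```

```bash
python3 - <<'E'
from h import *
c=calibration('wrist'); s=read_state(); im,d=capture('wrist'); print(s['position'],c['xyz'])
cv2.imwrite('pics/w1.png',im); np.savez('pics/w1.npz',d=d,**c)
P,(v,u)=cloud(c,d)
m=(P[:,2]>.008)&(P[:,2]<.03)&(np.hypot(P[:,0]-.675,P[:,1]+.23)<.04); k=P[m]
print(m.sum()); 
if m.sum()>10:
    (a,b),wh,t=cv2.minAreaRect(k[:,:2].astype(np.float32)*1000); print(a,b,wh,t)
E
```

```text
[ 0.67391139 -0.23238656  0.23594171] [ 0.6305927  -0.16577506  0.38390958]
2041
673.8475952148438 -230.91012573242188 (40.092994689941406, 40.141719818115234) 29.36756706237793
```

View pics/w1.png

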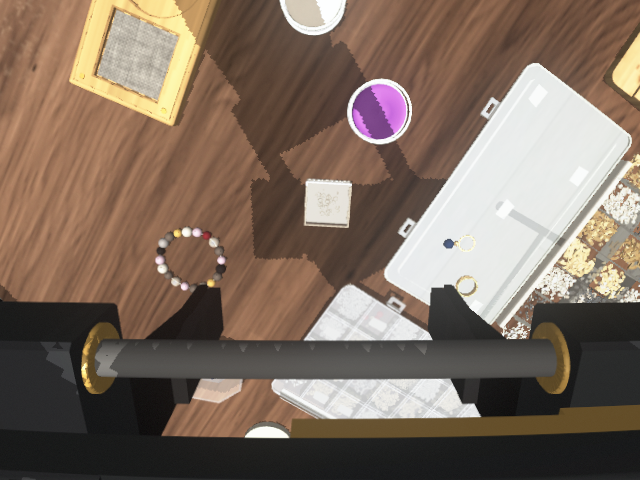

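Call:
{"method": "send_rows", "body": {
  "plan": [
    [70,0.0013,0.0008,0,0.052],
    [70,0,0,0.035,0],
    [70,0,0,0.035,0],
    [70,0,0,0.035,0],
    [70,0,0,0.035,0],
    [70,0,0,0.035,0],
    [70,0,0,0.025,0],
    [70,0,0,0.014,0],
    [70,0,0,0,0],
    [70,0,0,0,0],
    [150,0,0,0,0],
    [200,0,0,0,0],
    [255,0,0,0,0],
    [255,0,0,0,0],
    [255,0,0,0,0],
    [255,0,0,0,0]
  ]
}}

```text
time_s: 4.15
position: [0.6748, -0.2313, 0.024]
tcp_rot: [[-0.494, 0.869, 0.002], [0.869, 0.494, -0.001], [-0.002, 0.001, -1.0]]
force: [-1.2, 0.2, 4.9]
opening: 0.451
grasp_force: 30.0
```

Call:
{"method": "send_rows", "body": {
  "plan": [
    [255,0,0,-0.02,0],
    [255,0,0,-0.03,0],
    [255,0,0,-0.03,0],
    [255,0,0,-0.03,0],
    [255,0,0,0,0.12],
    [255,0,0,0,0.12],
    [255,0,0,0,0.12],
    [255,0.0085,-0.0326,0,0],
    [255,0.0085,-0.0326,0,0],
    [255,0.0085,-0.0326,0,0],
    [255,0.0085,-0.0326,0,0],
    [255,0.0085,-0.0326,0,0],
    [255,0.0085,-0.0326,0,0],
    [255,0,0,0,0],
    [255,0,0,0,0],
    [255,0,0,0,0]
  ]
}}

```text
time_s: 5.48
position: [0.4739, -0.212, 0.133]
tcp_rot: [[-0.156, 0.988, 0.002], [0.988, 0.156, -0.001], [-0.002, 0.002, -1.0]]
force: [0.3, -0.4, -1.2]
opening: 0.455
grasp_force: 30.0
```

```bash
python3 - <<'E'
from h import *
s=read_state(); print(s['position'],s['opening'],s['grasp_force'])
c=calibration('wrist');im,d=capture('wrist'); cv2.imwrite('pics/w2.png',im)
np.savez('pics/w2.npz',d=d,**c)
X=0.75;Y=0.05
import h; h.X1,h.Y1=.65,0.05
o=h.ortho(c,im,.012,600,700); cv2.imwrite('pics/w2o.png',o)
E
```

```text
[ 0.47390284 -0.21199209  0.13301491] 0.45537246541321347 29.99748855829239
```

View pics/w2o.png

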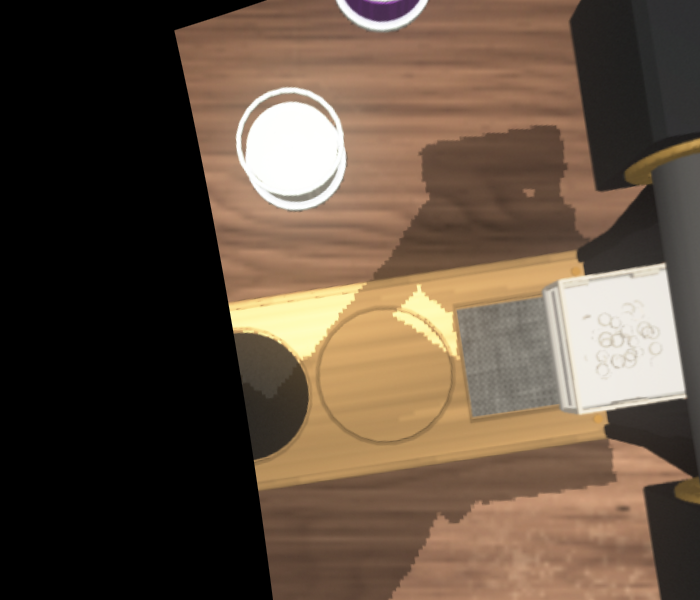

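Call:
{"method": "send_rows", "body": {
  "plan": [
    [255,0.001,0,0.028,0],
    [255,0,0,0.028,0],
    [255,0,0,0.025,0],
    [255,0,0,0.01,0],
    [255,0,0,0.007,0],
    [255,0,0,0,0],
    [255,0,0,0,0],
    [255,0,0,0,0]
  ]
}}

```text
time_s: 6.2
position: [0.4738, -0.2108, 0.0354]
tcp_rot: [[-0.157, 0.988, 0.002], [0.988, 0.157, -0.001], [-0.002, 0.002, -1.0]]
force: [0.9, 0.6, 0.5]
opening: 0.452
grasp_force: 30.0
```

Call:
{"method": "send_rows", "body": {
  "plan": [
    [255,0,0,0.002,0],
    [255,0,0,0,0],
    [255,0,0,0,0]
  ]
}}

```text
time_s: 6.45
position: [0.4731, -0.2104, 0.033]
tcp_rot: [[-0.156, 0.988, 0.001], [0.988, 0.156, -0.001], [-0.001, 0.001, -1.0]]
force: [0.3, 0.1, 0.1]
opening: 0.455
grasp_force: 30.0
```

Call:
{"method": "send_rows", "body": {
  "plan": [
    [70,0,0,0,0],
    [70,0,0,0,0],
    [70,0,0,0,0],
    [70,0,0,0,0],
    [70,0,0,-0.02,0],
    [70,0,0,-0.04,0],
    [0,0,0,-0.04,0],
    [0,0.0193,0.0241,0,0],
    [0,0.0193,0.0241,0,0],
    [0,0.0193,0.0241,0,0],
    [0,0.0193,0.0241,0,0],
    [0,0.0193,0.0241,0,0],
    [0,0,0,0,0],
    [0,0,0,0.035,0],
    [0,0,0,0.035,0],
    [0,0,0,0.025,0],
    [0,0,0,0.014,0],
    [0,0,0,0,0],
    [0,0,0,0,0]
  ]
}}

```text
time_s: 8.03
position: [0.5759, -0.0962, 0.0228]
tcp_rot: [[-0.156, 0.988, -0.002], [0.988, 0.156, 0.001], [0.001, -0.002, -1.0]]
force: [-0.1, -0.4, 0.5]
opening: 0.994
grasp_force: 0.0
```

Call:
{"method": "send_rows", "body": {
  "plan": [
    [120,0,0,-0.001,0],
    [200,0,0,0,0],
    [255,0,0,0,0],
    [255,0,0,0,0],
    [255,0,0,0,0],
    [255,0,0,0,0],
    [255,0,0,0,0],
    [255,0,0,-0.02,0],
    [255,0,0,-0.035,0],
    [255,0,0,-0.035,0],
    [255,-0.0059,-0.0238,0,0],
    [255,-0.0059,-0.0238,0,0],
    [255,-0.0059,-0.0238,0,0],
    [255,-0.0059,-0.0238,0,0],
    [255,-0.0059,-0.0238,0,0],
    [255,0,0,0,0],
    [255,0,0,0,0],
    [255,0,0,0,0]
  ]
}}

```text
time_s: 9.53
position: [0.4648, -0.1442, 0.1148]
tcp_rot: [[-0.156, 0.988, 0.002], [0.988, 0.156, -0.001], [-0.001, 0.001, -1.0]]
force: [0.4, -0.3, -0.5]
opening: 0.59
grasp_force: 30.0
```

Call:
{"method": "send_rows", "body": {
  "plan": [
    [255,0.0005,-0.0015,0.03,0],
    [255,0,0,0.03,0],
    [255,0,0,0.014,0],
    [255,0,0,0.006,0],
    [255,0,0,0.002,0],
    [255,0,0,0,0],
    [255,0,0,0,0],
    [255,0,0,0,0]
  ]
}}

```text
time_s: 10.2
position: [0.4634, -0.1435, 0.033]
tcp_rot: [[-0.157, 0.988, 0.002], [0.988, 0.157, -0.001], [-0.001, 0.001, -1.0]]
force: [0.4, 2.2, 2.6]
opening: 0.589
grasp_force: 30.0
```

Call:
{"method": "send_rows", "body": {
  "plan": [
    [40,0,0,0,0],
    [40,0,0,0,0],
    [40,0,0,0,0],
    [40,0,0,0,0],
    [40,0,0,-0.02,0],
    [0,0,0,-0.04,0],
    [0,0,0,-0.04,0],
    [0,0.0174,0.0337,0,0],
    [0,0.0174,0.0337,0,0],
    [0,0.0174,0.0337,0,0],
    [0,0.0174,0.0337,0,0],
    [0,0.0174,0.0337,0,0],
    [0,0.0174,0.0337,0,0],
    [0,0.0174,0.0337,0,0],
    [0,0,0,0,0.0935],
    [0,0,0,0,0.0935],
    [0,0,0,0,0],
    [0,0,0,0,0]
  ]
}}

```text
time_s: 11.7
position: [0.6757, 0.0137, 0.132]
tcp_rot: [[0.027, 1.0, -0.001], [1.0, -0.027, 0.0], [0.0, -0.001, -1.0]]
force: [-0.1, 0.3, 0.1]
opening: 0.997
grasp_force: 0.0
```

```bash
python3 - <<'E'
from h import *
s=read_state(); print(s['position'])
c=calibration('wrist');im,d=capture('wrist'); cv2.imwrite('pics/w3.png',im)
P,_=cloud(c,d); k=P[(P[:,2]>.05)&(P[:,2]<.068)&(np.hypot(P[:,0]-.677,P[:,1]-.0135)<.04)]
print(len(k),cv2.minEnclosingCircle(k[:,:2].astype(np.float32)) if len(k)>9 else '', np.median(k[:,2]) if len(k) else '')
im,d=capture('top'); c=calibration('top'); P,_=cloud(c,d)
for n,x,y,lo,hi in(('silver',.474,-.211,.02,.035),('jar',.463,-.1435,.025,.045)):
    k=P[(P[:,2]>lo)&(P[:,2]<hi)&(np.hypot(P[:,0]-x,P[:,1]-y)<.035)]; print(n,len(k),np.median(k,0) if len(k) else '')
cv2.imwrite('pics/t3.png',cv2.resize(im[150:350,150:480],None,fx=2.4,fy=2.4))
E
```

```text
[0.6757406  0.01369828 0.13200285]
6263 ((0.6756650805473328, 0.013402785174548626), 0.02575051598250866) 0.05980896440511779
silver 338 [ 0.47307243 -0.21177873  0.02473781]
jar 302 [ 0.46373363 -0.1463399   0.02740154]
```

View pics/t3.png

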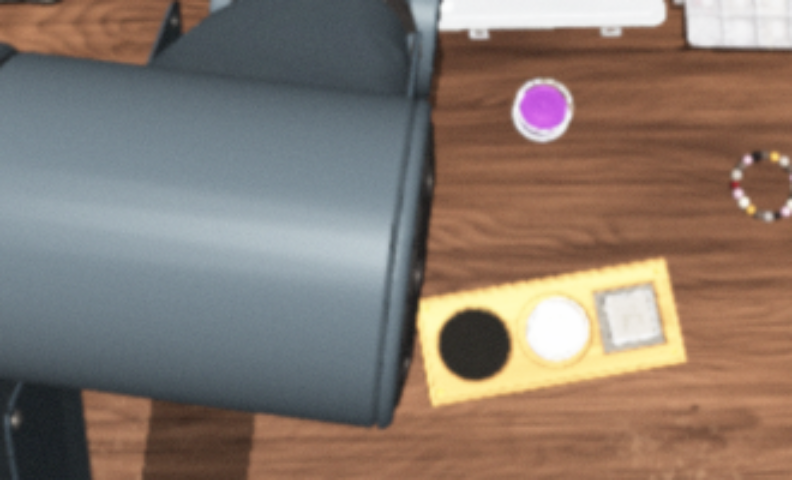

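Call:
{"method": "send_rows", "body": {
  "plan": [
    [0,0,0,0.035,0],
    [0,0,0,0.035,0],
    [0,0,0,0.022,0],
    [0,0,0,0.01,0],
    [0,0,0,0,0],
    [120,0,0,0,0],
    [200,0,0,0,0],
    [255,0,0,0,0],
    [255,0,0,0,0],
    [255,0,0,0,0],
    [255,0,0,0,0],
    [255,0,0,0,0],
    [255,0,0,-0.01,0],
    [255,0,0,0,0]
  ]
}}

```text
time_s: 12.97
position: [0.6772, 0.0135, 0.0423]
tcp_rot: [[0.03, 1.0, 0.002], [1.0, -0.03, -0.0], [-0.0, 0.003, -1.0]]
force: [0.9, 0.2, 0.6]
opening: 0.579
grasp_force: 30.0
```

Call:
{"method": "send_rows", "body": {
  "plan": [
    [255,0,0,-0.025,0],
    [255,0,0,-0.035,0],
    [255,0,0,-0.02,0],
    [255,0.0263,-0.0216,0,0],
    [255,0.0263,-0.0216,0,0],
    [255,0.0263,-0.0216,0,0],
    [255,0.0263,-0.0216,0,0],
    [255,0.0263,-0.0216,0,0],
    [255,0.0263,-0.0216,0,0],
    [255,0.0263,-0.0216,0,0],
    [255,0.0263,-0.0216,0,0],
    [255,0.0263,-0.0216,0,0],
    [255,0.0263,-0.0216,0,0],
    [255,0,0,0,0],
    [255,0,0,0,0],
    [255,0,0,0,0]
  ]
}}

```text
time_s: 14.3
position: [0.4688, 0.2831, 0.121]
tcp_rot: [[0.029, 1.0, 0.002], [1.0, -0.029, 0.0], [0.0, 0.002, -1.0]]
force: [0.9, -0.7, 0.5]
opening: 0.578
grasp_force: 30.0
```

```bash
python3 - <<'E'
import h; from h import *
s=read_state(); print(s['position'],s['opening'])
c=calibration('wrist');im,d=capture('wrist')
h.X1,h.Y1=.62,.47
cv2.imwrite('pics/w4o.png',h.ortho(c,im,.012,600,800))
P,_=cloud(c,d); z=P[:,2]; k=P[(np.hypot(P[:,0]-s['position'][0],P[:,1]-s['position'][1])<.035)&(z>.1)&(z<.19)]
print(len(k),np.percentile(k,[5,50,95],axis=0))
E
```

```text
[0.4688067  0.28312614 0.12095848] 0.5781449531349278
20266 [[0.43782646 0.26729011 0.11131542]
 [0.46859914 0.2934701  0.14937468]
 [0.49805771 0.3048613  0.18095514]]
```

View pics/w4o.png

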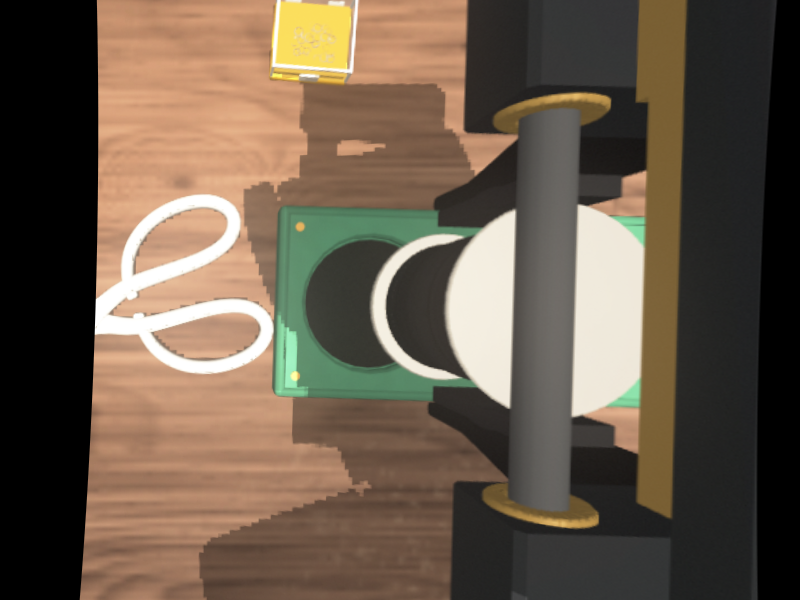

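Call:
{"method": "send_rows", "body": {
  "plan": [
    [255,0,0,0.03,0],
    [255,0,0,0.03,0],
    [255,0,0,0.014,0],
    [255,0,0,0.004,0],
    [255,0,0,0.002,0],
    [255,0,0,0.001,0],
    [255,0,0,0,0],
    [255,0,0,0,0]
  ]
}}

```text
time_s: 15.02
position: [0.4698, 0.2825, 0.0404]
tcp_rot: [[0.032, 0.999, 0.002], [0.999, -0.032, 0.001], [0.001, 0.002, -1.0]]
force: [-0.3, 0.5, 0.5]
opening: 0.579
grasp_force: 30.0
```

Call:
{"method": "send_rows", "body": {
  "plan": [
    [255,0,0,0.001,0],
    [255,0,0,0,0],
    [40,0,0,0,0],
    [0,0,0,0,0],
    [0,0,0,0,0],
    [0,0,0,0,0],
    [0,0,0,-0.02,0],
    [0,0,0,-0.04,0],
    [0,0,0,-0.04,0],
    [0,0,0,-0.01,0],
    [0,0.0085,0.0334,0,0],
    [0,0.0085,0.0334,0,0],
    [0,0.0085,0.0334,0,0],
    [0,0.0085,0.0334,0,0],
    [0,0,0,0,0.04],
    [0,0,0,0,0],
    [0,0,0,0,0]
  ]
}}

```text
time_s: 16.43
position: [0.6016, 0.3126, 0.1473]
tcp_rot: [[0.069, 0.998, -0.003], [0.998, -0.069, -0.001], [-0.001, -0.003, -1.0]]
force: [-0.1, 0.2, -0.4]
opening: 1.003
grasp_force: 0.0
```

```bash
python3 - <<'E'
from h import *
s=read_state(); print(s['position'],s['tcp_rot'][:,1])
c=calibration('wrist');im,d=capture('wrist'); cv2.imwrite('pics/w5.png',im)
P,_=cloud(c,d); k=P[(P[:,2]>.008)&(P[:,2]<.03)&(np.hypot(P[:,0]-.604,P[:,1]-.312)<.04)]
print(len(k),cv2.minAreaRect(k[:,:2].astype(np.float32)*1000))
k=P[(P[:,2]>.06)&(P[:,2]<.08)&(np.hypot(P[:,0]-.468,P[:,1]-.283)<.04)]
print('spool',len(k)); 
if len(k)>20: print(cv2.minEnclosingCircle(k[:,:2].astype(np.float32)),np.percentile(k[:,2],[5,50,95]))
E
```

```text
[0.60162573 0.31260665 0.14728474] [ 0.99760514 -0.06910243 -0.0029723 ]
3354 ((603.8536987304688, 312.9075012207031), (40.254608154296875, 39.3250617980957), 85.54693603515625)
spool 2421
((0.469620943069458, 0.28456342220306396), 0.025128429755568504) [0.06753558 0.0687349  0.06974691]
```

Call:
{"method": "send_rows", "body": {
  "plan": [
    [70,0,0.0023,0.035,0],
    [70,0,0,0.035,0],
    [70,0,0,0.03,0],
    [70,0,0,0.015,0],
    [70,0,0,0.0085,0],
    [70,0,0,0,0],
    [70,0,0,0,0]
  ]
}}

```text
time_s: 17.07
position: [0.6055, 0.3131, 0.026]
tcp_rot: [[0.07, 0.998, 0.001], [0.998, -0.07, 0.0], [0.001, 0.001, -1.0]]
force: [0.2, -0.1, 0.0]
opening: 0.727
grasp_force: 0.0
```

Call:
{"method": "send_rows", "body": {
  "plan": [
    [70,0,0,0.0025,0],
    [70,0,0,0,0],
    [150,0,0,0,0],
    [200,0,0,0,0],
    [255,0,0,0,0],
    [255,0,0,0,0],
    [255,0,0,0,0],
    [255,0,0,-0.02,0],
    [255,0,0,-0.04,0],
    [255,0,0,-0.04,-0.04],
    [255,-0.0291,-0.0226,0,0],
    [255,-0.0291,-0.0226,0,0],
    [255,-0.0291,-0.0226,0,0],
    [255,-0.0291,-0.0226,0,0],
    [255,-0.0291,-0.0226,0,0],
    [255,-0.0291,-0.0226,0,0],
    [255,0,0,0,0],
    [255,0,0,0,0],
    [255,0,0,0,0]
  ]
}}

```text
time_s: 18.65
position: [0.4657, 0.1424, 0.123]
tcp_rot: [[0.031, 1.0, 0.002], [1.0, -0.031, 0.0], [0.0, 0.002, -1.0]]
force: [1.2, -0.7, 0.5]
opening: 0.454
grasp_force: 30.0
```

Call:
{"method": "send_rows", "body": {
  "plan": [
    [255,0,-0.001,0.03,0],
    [255,0,0,0.03,0],
    [255,0,0,0.02,0],
    [255,0,0,0.006,0],
    [255,0,0,0.003,0],
    [255,0,0,0,0],
    [255,0,0,0,0],
    [255,0,0,0,0]
  ]
}}

```text
time_s: 19.32
position: [0.4644, 0.1426, 0.0346]
tcp_rot: [[0.03, 1.0, 0.003], [1.0, -0.03, 0.0], [0.0, 0.003, -1.0]]
force: [-0.4, 1.4, 0.3]
opening: 0.457
grasp_force: 30.0
```

Call:
{"method": "send_rows", "body": {
  "plan": [
    [255,0,0,0.0015,0],
    [255,0,0,0,0],
    [70,0,0,0,0],
    [70,0,0,0,0],
    [70,0,0,0,0],
    [70,0,0,0,0],
    [70,0,0,-0.02,0],
    [0,0,0,-0.04,0],
    [0,0,0,-0.04,0],
    [0,0.0136,0.0322,0,0],
    [0,0.0136,0.0322,0,0],
    [0,0.0136,0.0322,0,0],
    [0,0.0136,0.0322,0,0],
    [0,0.0136,0.0322,0,0],
    [0,0.0136,0.0322,0,0],
    [0,0,0,0,0],
    [0,0,0,0,0]
  ]
}}

```text
time_s: 20.73
position: [0.6599, 0.2185, 0.1313]
tcp_rot: [[0.03, 1.0, 0.0], [1.0, -0.03, -0.0], [-0.0, 0.0, -1.0]]
force: [-0.8, -0.9, 0.2]
opening: 1.004
grasp_force: 0.0
```

```bash
python3 - <<'E'
from h import *
s=read_state(); print(s['position'],s['tcp_rot'][:,1])
c=calibration('wrist');im,d=capture('wrist'); cv2.imwrite('pics/w6.png',im)
P,_=cloud(c,d)
k=P[(P[:,2]>.05)&(P[:,2]<.07)&(np.hypot(P[:,0]-.66,P[:,1]-.218)<.04)]
print('blue',len(k),cv2.minEnclosingCircle(k[:,:2].astype(np.float32)),np.percentile(k[:,2],[5,50,95]))
c=calibration('top');im,d=capture('top');P,_=cloud(c,d)
k=P[(P[:,2]>.018)&(P[:,2]<.035)&(np.hypot(P[:,0]-.4645,P[:,1]-.1425)<.03)]; print('gold',len(k),np.median(k,0) if len(k) else '')
cv2.imwrite('pics/t6.png',cv2.resize(im[150:350,100:430],None,fx=2.4,fy=2.4))
E
```

```text
[0.65989411 0.21848554 0.13133494] [ 9.99562590e-01 -2.95724846e-02  3.11434765e-04]
blue 6290 ((0.6590652465820312, 0.21876303851604462), 0.025603406131267548) [0.05891138 0.06005688 0.06108037]
gold 367 [0.462661   0.14065684 0.02434997]
```

Call:
{"method": "send_rows", "body": {
  "plan": [
    [0,0,0,0.035,0],
    [0,0,0,0.035,0],
    [0,0,0,0.022,0],
    [0,0,0,0.009,0],
    [0,0,0,0,0],
    [120,0,0,0,0],
    [200,0,0,0,0],
    [255,0,0,0,0],
    [255,0,0,0,0],
    [255,0,0,0,0],
    [255,0,0,0,0],
    [255,0,0,0,0],
    [255,0,0,0,0]
  ]
}}

```text
time_s: 21.92
position: [0.6592, 0.2182, 0.0317]
tcp_rot: [[0.03, 1.0, 0.001], [1.0, -0.03, 0.0], [0.0, 0.001, -1.0]]
force: [-0.6, 0.2, 3.5]
opening: 0.577
grasp_force: 30.0
```

Call:
{"method": "send_rows", "body": {
  "plan": [
    [255,0,0,-0.02,0],
    [255,0,0,-0.035,0],
    [255,0,0,-0.035,0],
    [255,-0.0298,-0.0199,0,0],
    [255,-0.0298,-0.0199,0,0],
    [255,-0.0298,-0.0199,0,0],
    [255,-0.0298,-0.0199,0,0],
    [255,-0.0298,-0.0199,0,0],
    [255,-0.0298,-0.0199,0,0],
    [255,-0.0298,-0.0199,0,0],
    [255,-0.0298,-0.0199,0,0],
    [255,-0.0298,-0.0199,0,0],
    [255,-0.0298,-0.0199,0,0],
    [255,0,0,0,-0.0935],
    [255,0,0,0,-0.0935],
    [255,0,0,0,0],
    [255,0,0,0,0],
    [255,0,0,0,0]
  ]
}}

```text
time_s: 23.42
position: [0.4512, -0.0736, 0.121]
tcp_rot: [[-0.155, 0.988, 0.0], [0.988, 0.155, -0.0], [-0.0, 0.0, -1.0]]
force: [-0.0, 0.1, -1.6]
opening: 0.579
grasp_force: 30.0
```

Call:
{"method": "send_rows", "body": {
  "plan": [
    [255,0.0005,0.001,0.03,0],
    [255,0,0,0.03,0],
    [255,0,0,0.014,0],
    [255,0,0,0.004,0],
    [255,0,0,0.0015,0],
    [255,0,0,0,0],
    [255,0,0,0,0],
    [255,0,0,0,0]
  ]
}}

```text
time_s: 24.08
position: [0.4527, -0.0733, 0.0425]
tcp_rot: [[-0.156, 0.988, 0.002], [0.988, 0.156, -0.001], [-0.001, 0.002, -1.0]]
force: [-0.8, 0.0, -0.3]
opening: 0.576
grasp_force: 30.0
```

Lower the last 2 mm, release, lift clear and move off so the cameras see everything.

Call:
{"method": "send_rows", "body": {
  "plan": [
    [255,0,0,0.002,0],
    [255,0,0,0,0],
    [255,0,0,0,0],
    [40,0,0,0,0],
    [0,0,0,0,0],
    [0,0,0,0,0],
    [0,0,0,0,0],
    [0,0,0,-0.02,0],
    [0,0,0,-0.04,0],
    [0,0,0,-0.04,0],
    [0,0,0,-0.04,0],
    [0,-0.035,0,0,0],
    [0,-0.035,0,0,0],
    [0,-0.035,0,0,0],
    [0,-0.035,0,0,0],
    [0,-0.035,0,0,0],
    [0,-0.035,0,0,0],
    [0,-0.035,0,0,0],
    [0,-0.035,0,0,0],
    [0,0,0,0,0]
  ]
}}

```text
time_s: 25.75
position: [0.4971, -0.3575, 0.1797]
tcp_rot: [[-0.152, 0.988, 0.004], [0.988, 0.152, -0.007], [-0.007, 0.003, -1.0]]
force: [1.6, -0.7, 0.5]
opening: 0.997
grasp_force: 0.0
```

```bash
python3 - <<'E'
from h import *
im,d=capture('scene'); c=calibration('scene'); cv2.imwrite('pics/s9.png',im)
P,_=cloud(c,d); im2,d2=capture('top'); P2,_=cloud(calibration('top'),d2)
for n,x,y,z in(('blue',.452,-.0735,.069),('jar',.463,-.144,.033),('silver',.474,-.211,.025),('black',.468,.283,.069),('gold',.464,.1425,.025),('brown',.59,.1155,.016),('bracelet',.60,-.33,.006)):
    for Q in(P,P2):
        k=Q[(abs(Q[:,2]-z)<.006)&(np.hypot(Q[:,0]-x,Q[:,1]-y)<.033)]
        if len(k)>9: print(n,len(k),k.mean(0).round(4),np.percentile(k[:,2],[10,50,90]).round(4))
E
```

```text
blue 414 [ 0.4516 -0.0726  0.0698] [0.0675 0.0698 0.072 ]
jar 107 [ 0.4624 -0.1501  0.0306] [0.0273 0.0297 0.0345]
silver 285 [ 0.4718 -0.2093  0.0246] [0.0219 0.0247 0.0273]
black 699 [0.4693 0.2822 0.069 ] [0.067  0.069  0.0711]
black 464 [0.4693 0.2802 0.0682] [0.0658 0.0683 0.0704]
gold 465 [0.4625 0.1427 0.0247] [0.0221 0.0248 0.027 ]
gold 359 [0.4632 0.1408 0.0243] [0.0217 0.0243 0.0266]
brown 408 [0.5878 0.1163 0.0159] [0.0129 0.016  0.0187]
brown 330 [0.5897 0.1139 0.0155] [0.0128 0.0155 0.0181]
bracelet 312 [ 0.5999 -0.3284  0.0033] [0.0006 0.0024 0.0078]
```

View pics/s9.png

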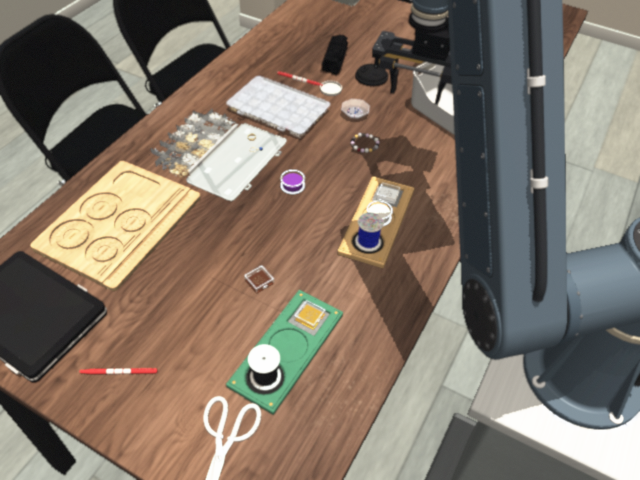

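The picture shows all five items in their pockets: blue spool at (369,233), jar (378,212), silver box (389,190), black spool (264,367) and gold box (310,315). The brown box (259,277) and the bracelet (365,143) have not moved.

```bash
python3 -c "
from rig import *
print(hand_in())"
```

```text
the job is handed in; nothing more can be done
None
```

Both beading kits are made up and the job is handed in at about 26 s of the 122 s allowed; all five items were in their pockets in the last pictures, with the brown box and bracelet not moved, but the hand-in gave no verdict.

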